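# Refill the colour-coded screwdriver tray

## Task

Put the three screwdrivers away in the grey tool tray: lay each one down flat in the trough of the same colour as its handle, either way round. Leave the red-handled file, the blue marker and the yellow plate lying where they are.

Things in the scene. Friction and masses are not known exactly. Their poses are not given: they have to be found in the camera images.
- red_screwdriver: screwdriver, red handle, bare steel shaft, 156 mm long, loose. Origin midway along it, on its underside as it lies. +y is the handle end (at the start towards the robot within 20 degrees), -y the tip. Round handle 23 mm thick from y = +8 to +78 mm, axis 11.5 mm over the bench; shaft 5 mm. Gripped across at y = +28 mm, it balances and the fingers fit the trough's open middle
- blue_screwdriver: screwdriver, blue handle, bare steel shaft, 141 mm long, loose. Origin midway along it, on its underside as it lies. +y is the handle end (at the start towards the robot within 20 degrees), -y the tip. Round handle 23 mm thick from y = +0 to +70 mm, axis 11.5 mm over the bench; shaft 5 mm. Gripped across at y = +24 mm, it balances and the fingers fit the trough's open middle
- yellow_screwdriver: screwdriver, yellow handle, bare steel shaft, 166 mm long, loose. Origin midway along it, on its underside as it lies. +y is the handle end (at the start towards the robot within 20 degrees), -y the tip. Round handle 23 mm thick from y = +13 to +83 mm, axis 11.5 mm over the bench; shaft 5 mm. Gripped across at y = +30 mm, it balances and the fingers fit the trough's open middle
- red_insert: red plastic trough for one screwdriver, fixed in the grey tray, in any of its 3 places. 200 mm long (x axis), 52 wide (y), 18 high; origin at the centre of its underside, 4 mm over the bench. Floor 4 mm, walls 5 mm thick: inside 190 x 42, 14 mm deep. Side walls stand only on the 45 mm at each end; the middle 110 mm is open at the sides for fingers
- blue_insert: blue plastic trough for one screwdriver, fixed in the grey tray, in any of its 3 places. 200 mm long (x axis), 52 wide (y), 18 high; origin at the centre of its underside, 4 mm over the bench. Floor 4 mm, walls 5 mm thick: inside 190 x 42, 14 mm deep. Side walls stand only on the 45 mm at each end; the middle 110 mm is open at the sides for fingers
- yellow_insert: yellow plastic trough for one screwdriver, fixed in the grey tray, in any of its 3 places. 200 mm long (x axis), 52 wide (y), 18 high; origin at the centre of its underside, 4 mm over the bench. Floor 4 mm, walls 5 mm thick: inside 190 x 42, 14 mm deep. Side walls stand only on the 45 mm at each end; the middle 110 mm is open at the sides for fingers
- tool_tray: flat grey plastic tray, fixed to the bench, 240 mm (x) by 264 mm (y), floor 4 mm thick, rim 10 mm high; origin at the centre of its underside. The three inserts lie in it side by side, 80 mm apart along its y axis, their long axes along its x axis; it is turned up to 15 degrees about the vertical
- red_file: look-alike that stays: slim needle file with a red handle, 162 mm long (y), 11 mm wide, 8 mm high, loose; origin at the centre of its underside
- blue_marker: look-alike that stays: white marker pen with a blue cap, 135 mm long (y), 17 mm thick, loose; origin at the centre of its underside
- yellow_plate: look-alike that stays: small flat yellow bar, 70 mm long (y), 18 mm wide, 5 mm high, loose; origin at the centre of its underside

How it is judged:
By the outcome, as a careful person would: the job done as asked, in the order asked, and still so for the second after the job is handed in, with the robot touching nothing.
It also fails if it takes over 80 s, if anything falls off the work surface, if the arm or the gripper's body presses on something with over 40 N, if the wrist force passes 120 N, or if a joint passes its speed limit or range.

## Robot

A 7-joint arm with a two-finger parallel gripper is mounted at the origin on a cart in front of the work surface, level with it; the furniture and walls round the work are solid. World frame = base frame: x ahead of the robot, y to its left, z up, the work surface at z = 0. Lengths are in mm, angles in rad, forces in N, time in s.
With the tool pointing down it reaches from about 350 to 900 mm from the base axis. Payload 8.1 kg.
Tool frame: the origin (TCP) lies on the centre line of the jaws, within the pads' length; the fingertips stand 14 mm ahead of it and the grasp point (between the pads) lies 5 mm behind it; z points along the fingers, y is the line along which they close (so a half turn about z gives the same grasp; the last joint's range is limited). The gripper opens to 85 mm and grips with 20 to 120 N. Pads are 22 mm wide; open, the fingers measure 114 mm over their backs; the gripper's body (76 mm by 85 mm) begins 54 mm behind the grasp point. The pads swing forward as they close: fully open they stand 13 mm farther back than shut.
Start: joints at [1.045, 0.434, 0.025, 1.573, -0.012, 1.134, -0.075], TCP at [256.426, -569.989, 224.323] pointing down, gripper open.
Joint ranges: [-2.62, 2.62], [-0.44, 2.09], [-1.27, 1.32], [0.08, 2.57], [-1.32, 4.46], [0.12, 2], [-2.74, 2.74]. Speed limits (rad/s): [2.22, 2.22, 3.01, 3.01, 3.14, 3.14, 3.14].

## Interface

Orientations are given as a 3x3 rotation matrix whose columns are the frame's x, y, z axes.
In Python, from plant import manip, viewer, job gives the robot as it stands. The module is installed in compiled form; this text tells all that it offers.
- The arm moves only by the tool play_rows, never from a script. Its argument "deltas" is a list of rows, each an object with "travel": the shift along the tool's x, y, z in units of 25 mm (1.0 is 25 mm), a list of three; "rot": the turn, a rotation vector about the tool's x, y, z in units of 6 degrees (1.0 is 6 degrees), a list of three; "gripper": the finger opening in mm, from 0 to 85.4. In form: [{"travel": [tx, ty, tz], "rot": [rx, ry, rz], "gripper": gripper}, ...]. A call has 1 to 5 rows; each row is the pose to reach, as a shift and turn from the pose commanded when the call began, along the tool's axes at that moment; what a row does not reach only later rows make up. A row lasts 1/8 s, in which the tool goes at most 62.5 mm and 10.7 degrees, less where a joint would pass 70% of its speed; a pose out of reach is approached as far as the arm can. A call with a gripper value outside its range is refused whole. The fingers move at their own pace and stop on an object; "force" is the grip in N (left out, the last holds). Time passes only in rows, so rows that repeat a pose let the fingers close. It gives the time, the measured TCP pose, the force, the opening and the grip force at its end, in the units of the state.
- manip.sense(): the state, without advancing time (a new reading comes with each control period).
- viewer.read_camera(name): name is "scene" or "top"; returns a dict with "color" (384x512x3 uint8, red, green, blue), "range_z" (384x512 float32, mm along the optical axis (not along the pixel's ray), 0 where there is no reading), "mtx" (3x3 intrinsics, pixels), "R" (3x3) and "t" (3): a world point X has camera coordinates R X + t. Camera axes: x right, y down, z forward; pixel columns grow to the right and rows downward; lengths in mm; the calibration is good to about 2 mm. A picture is of the moment at which its call begins.
- job.job_done(): hands the job in; it is judged then, once.
The state is a dict: "clock": time; "qpos": joint angles; "joint_velocities": joint speeds; "tau": joint torques, N m; "ee_pos": TCP position; "eef_rot": TCP orientation; "wrist_force": force on the tool from outside, world axes, zero at the start; "torque": the same for the moment, N m; "width": opening from 0.0 (shut) to 1.0 (fully open); "grasp_force": force on a finger pad.
Only numpy, scipy, OpenCV 4.12 (cv2) and the standard library are available. Lean on these libraries where they do the work, as an engineer would, in place of code of your own. Each camera call takes 0.05 s, during which the arm holds its last target. There are 200 camera calls.

## Working session

There is one attempt and no reset: what is moved stays moved. The work goes in short steps, Python scripts to look and compute and a tool call to move; the robot and the scene stay as the last step left them, time stands still between calls to the robot, and variables do not carry over. Pictures are saved under pics/ and viewed, at most 14 in all, crops included, and the job is handed in when it is done.

Besides the shell and the picture viewer there is one more tool, called after "Emit:" as name(argument=value, ...) on one line, values as JSON. play_rows: Moves the arm, as the interface text tells. Its arguments: {"type":"object","properties":{"deltas":{"type":"array"},"force":{"type":"number"}},"required":["deltas"]}

```bash
mkdir -p pics; python3 - <<'E'
from plant import manip, viewer
import cv2, numpy as np
s=manip.sense(); print({k:np.round(v,3).tolist() for k,v in s.items()})
for n in ("top","scene"):
    c=viewer.read_camera(n); cv2.imwrite(f"pics/{n}0.png",cv2.resize(c["color"][:,:,::-1],(800,600)))
    np.savez(f"{n}0.npz",**c)
    print(n,c["mtx"].tolist(),c["R"].round(4).tolist(),c["t"].round(1).tolist())
E
```

```text
{'clock': 0.0, 'qpos': [1.045, 0.435, 0.025, 1.574, -0.012, 1.134, -0.075], 'joint_velocities': [-0.001, 0.002, 0.001, 0.001, -0.001, -0.0, -0.001], 'tau': [-0.0, -67.048, 1.025, -31.622, 0.016, 0.012, 0.0], 'ee_pos': [256.157, -569.489, 223.508], 'eef_rot': [[0.912, 0.41, -0.001], [0.41, -0.912, 0.001], [-0.0, -0.002, -1.0]], 'wrist_force': [-1.083, 0.964, 0.386], 'torque': [-0.038, 0.035, -0.03], 'grasp_force': 0.0, 'width': 0.999}
top [[363.40698744727825, 0.0, 259.36880900783285], [0.0, 363.40698744727825, 195.79782833992402], [0.0, 0.0, 1.0]] [[0.0078, -0.9999, -0.0113], [-0.9913, -0.0063, -0.1315], [0.1315, 0.0122, -0.9912]] [2.0, 553.8, 850.7]
scene [[423.1070664508229, 0.0, 252.15860266473237], [0.0, 423.1070664508229, 185.33551565899035], [0.0, 0.0, 1.0]] [[-0.8122, -0.5833, -0.0047], [-0.2417, 0.3438, -0.9074], [0.5309, -0.7359, -0.4202]] [426.4, 185.4, 1026.4]
```

View pics/top0.png

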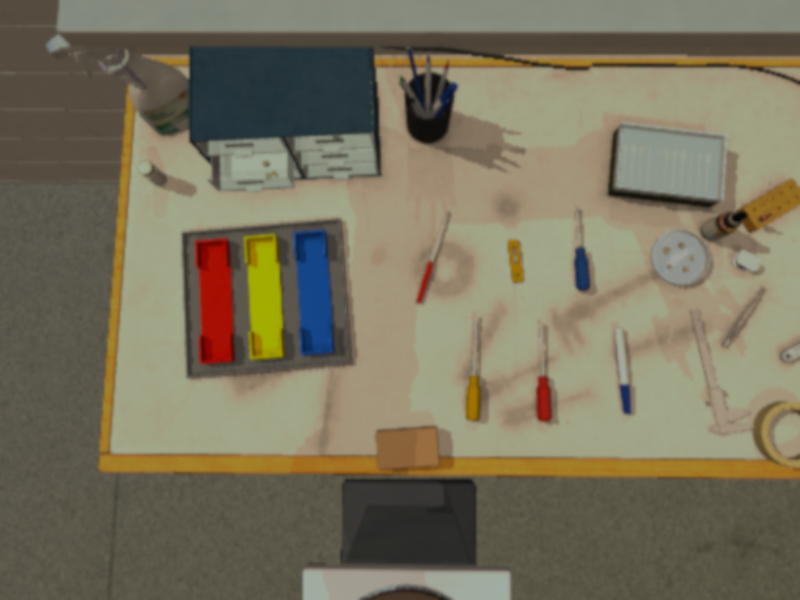

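View pics/scene0.png

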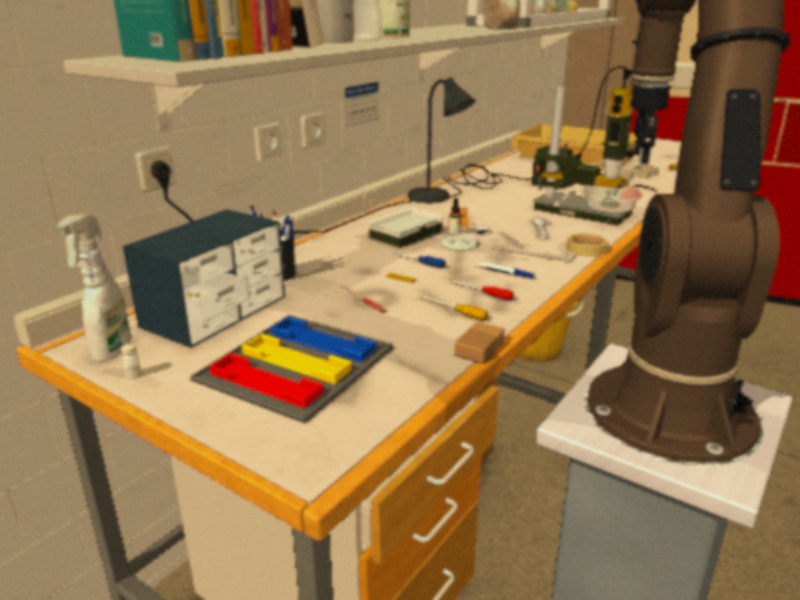

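The top view, at 800 px, shows the handles at red (544,398), blue (582,268) and yellow (473,398). The look-alikes are the file (432,260), plate (515,260) and marker (624,370). The troughs run left to right: red (215,300), yellow (265,297), blue (315,292). The scene view agrees with this layout.

```bash
cat > h.py <<'E'
import cv2, numpy as np
from plant import manip, viewer
def mask(c,col):
    h=cv2.cvtColor(c["color"],cv2.COLOR_RGB2HSV); H,S,V=cv2.split(h)
    r={"red":(H<7)|(H>172),"yellow":(H>18)&(H<35),"blue":(H>98)&(H<125)}[col]
    return (r&(S>150)&(V>50)).astype(np.uint8)
def plane(c,uv,z):
    uv=np.atleast_2d(uv).astype(float)
    d=np.c_[uv,np.ones(len(uv))]@np.linalg.inv(c["mtx"]).T@c["R"]
    o=-c["R"].T@c["t"]; return (o+d*((z-o[2])/d[:,2])[:,None])[:,:2]
def depth(c,uv):
    uv=np.atleast_2d(uv); z=c["range_z"][uv[:,1],uv[:,0]]; k=z>0
    p=np.c_[uv,np.ones(len(uv))]@np.linalg.inv(c["mtx"]).T*z[:,None]
    return ((p-c["t"])@c["R"])[k]
def blobs(c,col,mn=25):
    n,l,st,ce=cv2.connectedComponentsWithStats(mask(c,col))
    for i in range(1,n):
        if st[i,4]>=mn: yield np.argwhere(l==i)[:,::-1]
def rect(xy):
    b=cv2.minAreaRect(xy.astype(np.float32)); p=cv2.boxPoints(b)
    e=[p[1]-p[0],p[2]-p[1]]; e=max(e,key=np.linalg.norm)
    a=np.degrees(np.arctan2(e[1],e[0])); a=(a+90)%180-90
    return np.array(b[0]),sorted(b[1])[::-1],a
def pca(xy):
    m=xy.mean(0); v=np.linalg.svd(xy-m,full_matrices=False)[2][0]
    return m,(np.degrees(np.arctan2(v[1],v[0]))+90)%180-90
def report(c,mn=25):
    for col in("red","yellow","blue"):
        for uv in blobs(c,col,mn):
            D=depth(c,uv); z=np.median(D[:,2]) if len(D) else np.nan
            q=plane(c,uv,11.5); m,a=pca(q)
            if not(150<m[0]<900 and abs(m[1])<700): continue
            r=rect(q); rd=rect(D[:,:2])
            print(col,len(uv),"px",uv.mean(0).round(),"z",z.round(1),"| plane m",m.round(1),"a",a.round(1),"rect",r[0].round(1),np.round(r[1]),r[2].round(1),"| depth rect",rd[0].round(1),np.round(rd[1]),rd[2].round(1),"top z",np.percentile(D[:,2],95).round(1))
def go(x,y,z,yaw):
    s=manip.sense(); R=s["eef_rot"]; t=R.T@(np.array([x,y,z])-s["ee_pos"])/25
    now=np.degrees(np.arctan2(R[1,0],R[0,0])); d=(yaw-now+90)%180-90
    # target: straight down, tool x at yaw
    a=np.radians(now+d); T=np.array([[np.cos(a),np.sin(a),0],[np.sin(a),-np.cos(a),0],[0,0,-1]])
    rv=np.degrees(cv2.Rodrigues(R.T@T)[0].ravel())/6
    print("pos",s["ee_pos"].round(1),"yaw",now.round(2),"t",s["clock"],"w",round(s["width"]*85.4,1),"-> travel",t.round(3),"rot",rv.round(3))
E
python3 - <<'E'
from h import *
for n in("top","scene"):
    print(n); report(dict(np.load(n+"0.npz")))
E
```

```text
top
red 1703 px [137. 193.] z 9.2 | plane m [563.8 314.3] a 5.4 rect [565.6 315.2] [204.  57.] 5.2 | depth rect [564.2 317.1] [200.  60.] 5.3 top z 22.8
red 91 px [272. 180.] z 7.9 | plane m [597.8 -24.4] a -16.7 rect [596.9 -23.9] [67.  9.] -17.9 | depth rect [597.7 -24.1] [67.  9.] -17.6 top z 9.9
red 212 px [348. 256.] z 19.9 | plane m [ 410.3 -211.2] a 0.3 rect [ 412.3 -212.2] [68. 20.] -1.3 | depth rect [ 412.4 -210.9] [67. 19.] -1.1 top z 23.9
yellow 1120 px [ 74. 177.] z 1.1 | plane m [606.2 477.8] a 0.1 rect [626.9 476.9] [605.  14.] 0.0 | depth rect [628.7 483.6] [612.  17.] 0.0 top z 4.0
yellow 508 px [495. 129.] z 25.8 | plane m [ 732.  -595.3] a -60.2 rect [ 729.7 -594.7] [98. 40.] -59.0 | depth rect [ 712.6 -564.8] [147.  39.] -58.9 top z 28.7
yellow 1704 px [169. 190.] z 9.0 | plane m [571.8 234.7] a 5.5 rect [573.3 235.5] [205.  57.] 5.4 | depth rect [574.3 237. ] [206.  58.] 5.4 top z 22.6
yellow 152 px [330. 167.] z 4.9 | plane m [ 631.6 -171.5] a 5.4 rect [ 633.3 -171.2] [66. 17.] 5.1 | depth rect [ 634.8 -172.7] [67. 17.] 4.8 top z 7.8
yellow 222 px [302. 255.] z 1
[... 2516 characters left out ...]
] a 4.1 rect [571.4 233.3] [222.  79.] 4.6 | depth rect [578.5 223.7] [222.  85.] 4.2 top z 20.3
yellow 602 px [112. 279.] z -1.4 | plane m [572.3 497.1] a -0.1 rect [620.5 494.6] [615.  16.] 0.0 | depth rect [638.5 485. ] [634.  15.] -0.2 top z 0.8
yellow 35 px [199. 329.] z -2.4 | plane m [293.8 498. ] a -12.1 rect [293.  497.1] [20. 10.] -1.3 | depth rect [304.5 486.5] [19.  8.] -0.9 top z 0.5
blue 40 px [277. 167.] z 14.0 | plane m [ 611.3 -274.8] a -5.5 rect [ 610.9 -275. ] [57. 25.] 0.8 | depth rect [ 609.8 -270.4] [55. 15.] 8.1 top z 18.7
blue 748 px [207. 217.] z 7.8 | plane m [573.4 158. ] a 4.6 rect [578.5 153.5] [212.  71.] 5.5 | depth rect [574.8 154.8] [201.  56.] 5.3 top z 20.0
```

```bash
python3 -c "
from h import *
go(426,-211,110,0)"
```

```text
pos [ 256.2 -569.6  223.6] yaw 24.22 t 0.1 w 85.4 -> travel [ 12.079 -10.287   4.557] rot [-1.300e-02  4.000e-03  4.037e+00]
```

Emit:
play_rows(deltas=[{"travel": [1.8, -1.5, 0.7], "rot": [0, 0, 0.8], "gripper": 70}, {"travel": [3.6, -3, 1.4], "rot": [0, 0, 1.6], "gripper": 70}, {"travel": [5.4, -4.5, 2.1], "rot": [0, 0, 2.4], "gripper": 70}, {"travel": [7.2, -6, 2.8], "rot": [0, 0, 3.2], "gripper": 70}, {"travel": [9, -7.5, 3.5], "rot": [0, 0, 4.04], "gripper": 70}], force=50)

```text
clock: 0.72
ee_pos: [385.2, -304.9, 136.2]
eef_rot: [[1.0, -0.003, 0.0], [-0.003, -1.0, 0.0], [0.0, -0.0, -1.0]]
wrist_force: [0.9, -1.0, -0.4]
width: 0.816
grasp_force: 0.0
```

```bash
python3 -c "
from h import *
go(426,-211,110,0)"
```

```text
pos [ 385.2 -304.9  136.2] yaw -0.2 t 0.725 w 69.7 -> travel [ 1.62  -3.761  1.05 ] rot [-0.    -0.001 -0.033]
```

Emit:
play_rows(deltas=[{"travel": [0.8, -1.9, 0.5], "rot": [0, 0, 0], "gripper": 60}, {"travel": [1.6, -3.76, 1.05], "rot": [0, 0, 0], "gripper": 60}, {"travel": [1.6, -3.76, 1.05], "rot": [0, 0, 0], "gripper": 60}])

```text
clock: 1.1
ee_pos: [425.6, -208.3, 109.6]
eef_rot: [[1.0, 0.007, -0.001], [0.007, -1.0, 0.002], [-0.001, -0.002, -1.0]]
wrist_force: [-0.9, -0.9, -0.6]
width: 0.704
grasp_force: 0.0
```

```bash
python3 - <<'E'
from h import *
go(426.5,-211.5,17,0)
c=viewer.read_camera("scene")
cv2.imwrite("pics/s1.png",cv2.resize(c["color"][110:270,230:430,::-1],(800,640))[:600])
E
```

```text
pos [ 425.6 -208.3  109.6] yaw 0.39 t 1.1 w 60.1 -> travel [0.04  0.138 3.702] rot [-0.022  0.014  0.065]
```

View pics/s1.png

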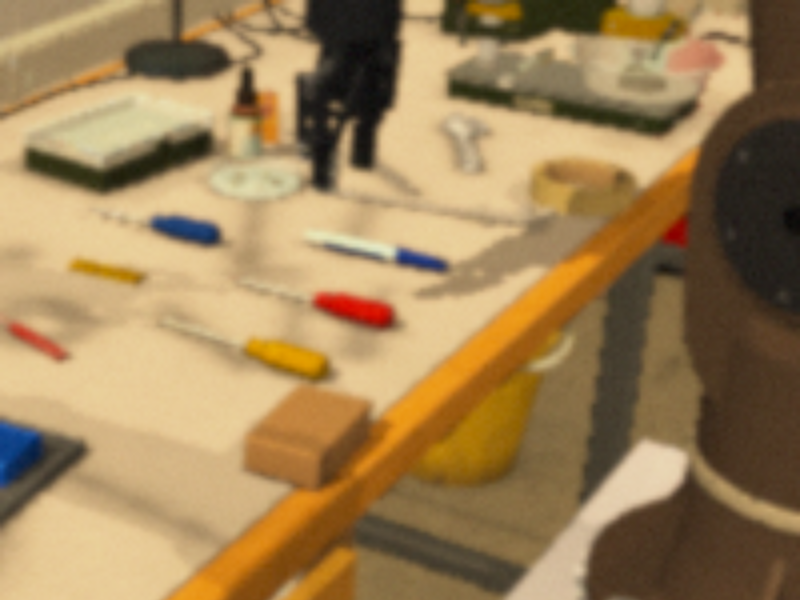

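The crop shows the gripper above the red handle (350,305): the fingertips at (330,185) project about 110 px down onto it. Next I descend.

Emit:
play_rows(deltas=[{"travel": [0.04, 0.14, 1.5], "rot": [0, 0, 0.06], "gripper": 60}, {"travel": [0.04, 0.14, 2.8], "rot": [0, 0, 0.06], "gripper": 60}, {"travel": [0.04, 0.14, 3.7], "rot": [0, 0, 0.06], "gripper": 60}, {"travel": [0.04, 0.14, 3.7], "rot": [0, 0, 0.06], "gripper": 60}])

```text
clock: 1.65
ee_pos: [424.1, -217.3, 17.0]
eef_rot: [[1.0, -0.009, -0.003], [-0.009, -1.0, 0.0], [-0.003, -0.0, -1.0]]
wrist_force: [0.4, -0.7, 0.3]
width: 0.701
grasp_force: 0.0
```

```bash
python3 - <<'E'
from h import *
go(426.5,-211.5,17,0)
c=viewer.read_camera("scene")
cv2.imwrite("pics/s2.png",cv2.resize(c["color"][140:240,250:400,::-1],(800,533)))
E
```

```text
pos [ 424.1 -217.3   17. ] yaw -0.5 t 1.65 w 59.9 -> travel [ 0.094 -0.233  0.001] rot [-0.004  0.029 -0.084]
```

View pics/s2.png

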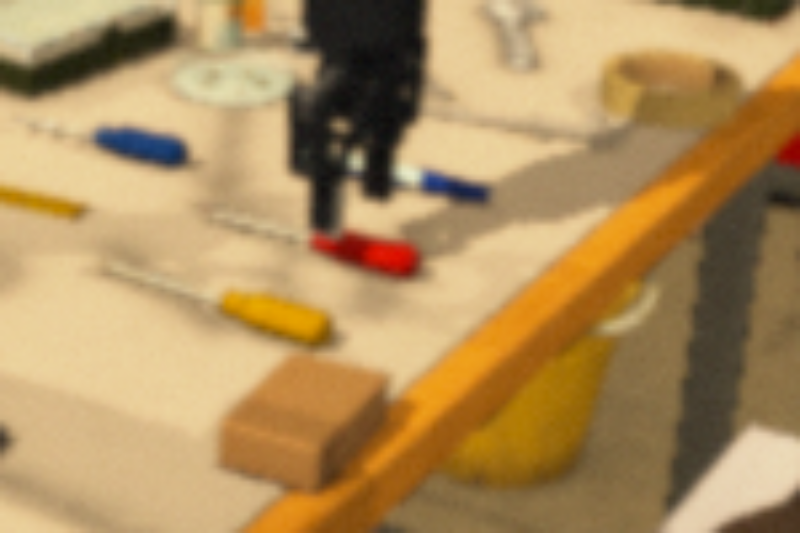

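The crop shows fingertips at (325,230) and (378,195). They look higher than I'd expect against the handle (345,245), so I'll check with depth.

```bash
python3 - <<'E'
from h import *
go(426.5,-211.5,17,0)
for n in("scene","top"):
    c=viewer.read_camera(n)
    vv,uu=np.mgrid[0:384,0:512]; uv=np.c_[uu.ravel(),vv.ravel()]
    uv=uv[c["range_z"].ravel()>0]; P=depth(c,uv); g=c["color"][uv[:,1],uv[:,0]].max(1)
    k=(abs(P[:,0]-424)<45)&(abs(P[:,1]+217)<75)&(P[:,2]<80)&(g<70)&(P[:,2]>3)
    P=P[k];print(n,k.sum())
    for lo in range(0,80,8):
        q=P[(P[:,2]>=lo)&(P[:,2]<lo+8)]
        if len(q): print(lo,len(q),q.min(0).round(),q.max(0).round())
E
```

```text
pos [ 424.9 -217.3   18. ] yaw -0.49 t 1.7 w 60.3 -> travel [ 0.061 -0.234  0.04 ] rot [ 0.001  0.013 -0.081]
scene 113
32 13 [ 416. -249.   33.] [ 431. -174.   40.]
40 16 [ 413. -252.   41.] [ 431. -169.   48.]
48 18 [ 415. -249.   48.] [ 431. -170.   56.]
56 19 [ 416. -255.   56.] [ 432. -171.   63.]
64 18 [ 413. -252.   64.] [ 433. -170.   72.]
72 29 [ 410. -266.   72.] [ 431. -151.   80.]
top 4
16 1 [ 408. -213.   20.] [ 408. -213.   20.]
72 3 [ 418. -181.   78.] [ 421. -174.   80.]
```

```bash
python3 - <<'E'
from h import *
c=viewer.read_camera("scene")
vv,uu=np.mgrid[0:384,0:512]; uv=np.c_[uu.ravel(),vv.ravel()]
P=depth(c,uv[c["range_z"].ravel()>0]); 
k=(abs(P[:,0]-424)<25)&(abs(P[:,1]+217)<70)&(P[:,2]<48)&(P[:,2]>5)
o=uv[c["range_z"].ravel()>0][k]
for p,q in zip(o,P[k]): print(p,q.round(),c["color"][p[1],p[0]])
for y in(-182,-252): 
    x=c["mtx"]@(c["R"]@[424,y,4]+c["t"]); print((x/x[2])[:2])
E
```

```text
[317 171] [ 435. -248.   48.] [107  99  83]
[317 172] [ 434. -246.   45.] [62 55 53]
[318 172] [ 429. -244.   47.] [40 38 32]
[319 172] [ 426. -245.   47.] [27 26 21]
[321 172] [ 420. -247.   48.] [26 24 20]
[323 172] [ 415. -253.   47.] [134 136 116]
[317 173] [ 432. -243.   43.] [63 55 45]
[318 173] [ 431. -249.   41.] [35 31 28]
[319 173] [ 430. -254.   39.] [28 21 16]
[320 173] [ 421. -243.   45.] [18 14 12]
[321 173] [ 418. -244.   46.] [27 23 21]
[322 173] [ 416. -248.   45.] [55 49 41]
[323 173] [ 412. -247.   46.] [93 93 85]
[317 174] [ 432. -243.   39.] [96 78 59]
[318 174] [ 429. -245.   39.] [42 36 28]
[319 174] [ 429. -252.   37.] [33 30 27]
[320 174] [ 423. -248.   40.] [22 16 11]
[321 174] [ 418. -244.   42.] [30 24 21]
[322 174] [ 416. -247.   42.] [52 46 41]
[323 174] [ 411. -245.   44.] [80 73 69]
[317 175] [ 432. -244.   35.] [123 102  72]
[318 175] [ 432. -251.   33.] [63 54 40]
[319 175] [ 425. -245.   36.] [48 39 32]
[320 175] [ 423. -248.   36.] [34 30 24]
[321 175] [ 418. -245.   39.] [38 33 26]
[322 175] [ 418. -252.   36.] [78 68 51]
[323 175] [ 412. -249.   
[... 3732 characters left out ...]
. -200.   12.] [115   4   0]
[316 187] [ 412. -201.   12.] [125   4   0]
[317 187] [ 407. -200.   14.] [143   8   0]
[318 187] [ 406. -205.   13.] [184  16   0]
[319 187] [ 403. -206.   13.] [214  14   0]
[313 188] [ 422. -201.    6.] [125  58  38]
[314 188] [ 419. -202.    7.] [111  34  17]
[315 188] [ 416. -203.    7.] [109  24  13]
[316 188] [ 413. -205.    7.] [121  25  17]
[317 188] [ 407. -200.   11.] [143  12   0]
[318 188] [ 405. -202.   10.] [178  12   0]
[320 188] [ 400. -207.   10.] [215  19   0]
[317 189] [ 407. -199.    7.] [129  39  25]
[318 189] [ 405. -202.    7.] [151  30  18]
[319 189] [ 401. -203.    7.] [167  23  13]
[309.70648837 190.46180463]
[319.67822935 183.18362582]
```

Emit:
play_rows(deltas=[{"travel": [0.06, -0.23, -0.8], "rot": [0, 0, -0.08], "gripper": 26}, {"travel": [0.06, -0.23, -0.8], "rot": [0, 0, -0.08], "gripper": 26}, {"travel": [0.06, -0.23, -0.8], "rot": [0, 0, -0.08], "gripper": 26}, {"travel": [0.06, -0.23, -0.8], "rot": [0, 0, -0.08], "gripper": 26}, {"travel": [0.06, -0.23, -0.8], "rot": [0, 0, -0.08], "gripper": 26}])

```text
clock: 2.48
ee_pos: [427.0, -210.5, 37.7]
eef_rot: [[1.0, 0.001, -0.001], [0.001, -1.0, 0.0], [-0.001, -0.0, -1.0]]
wrist_force: [-1.1, -0.3, -0.0]
width: 0.304
grasp_force: 0.0
```

```bash
cat >> h.py <<'E'
def tips(n="scene"):
    s=manip.sense(); x,y,z=s["ee_pos"]; c=viewer.read_camera(n)
    vv,uu=np.mgrid[0:384,0:512]; uv=np.c_[uu.ravel(),vv.ravel()]; uv=uv[c["range_z"].ravel()>0]
    P=depth(c,uv); g=c["color"][uv[:,1],uv[:,0]].max(1)
    k=(abs(P[:,0]-x)<30)&(abs(P[:,1]-y)<65)&(P[:,2]<z+60)&(P[:,2]>z-25)&(g<90)
    P=P[k]
    for lo in range(-25,60,5):
        q=P[(P[:,2]>=z+lo)&(P[:,2]<z+lo+5)]
        if len(q): print("rel z",lo,len(q),q.min(0).round(),q.max(0).round())
    return c
E
python3 - <<'E'
from h import *
go(426.5,-211.5,17,0); tips()
E
```

```text
pos [ 427.  -210.5   37.7] yaw 0.08 t 2.475 w 25.9 -> travel [-0.019  0.038  0.83 ] rot [-0.001  0.006  0.014]
rel z 10 7 [ 420. -226.   48.] [ 427. -185.   52.]
rel z 15 11 [ 415. -226.   54.] [ 429. -183.   57.]
rel z 20 10 [ 419. -226.   58.] [ 428. -183.   62.]
rel z 25 10 [ 416. -225.   63.] [ 427. -181.   67.]
rel z 30 16 [ 413. -229.   68.] [ 431. -181.   72.]
rel z 35 14 [ 414. -224.   73.] [ 428. -177.   78.]
rel z 40 11 [ 414. -230.   79.] [ 426. -178.   82.]
rel z 45 8 [ 414. -229.   83.] [ 428. -180.   86.]
rel z 50 19 [ 412. -232.   88.] [ 427. -162.   93.]
rel z 55 19 [ 411. -248.   93.] [ 432. -164.   97.]
```

Emit:
play_rows(deltas=[{"travel": [-0.02, 0.04, 0], "rot": [0, 0, 0], "gripper": 48}, {"travel": [-0.02, 0.04, 0], "rot": [0, 0, 0], "gripper": 48}, {"travel": [-0.02, 0.04, 0.7], "rot": [0, 0, 0], "gripper": 48}, {"travel": [-0.02, 0.04, 1.2], "rot": [0, 0, 0], "gripper": 48}, {"travel": [-0.02, 0.04, 1.2], "rot": [0, 0, 0], "gripper": 48}])

```text
clock: 3.15
ee_pos: [426.0, -211.2, 7.2]
eef_rot: [[1.0, 0.002, -0.002], [0.002, -1.0, 0.001], [-0.002, -0.001, -1.0]]
wrist_force: [0.4, 0.1, 0.7]
width: 0.561
grasp_force: 0.0
```

```bash
python3 - <<'E'
from h import *
go(426.5,-211.5,17,0); c=tips()
cv2.imwrite("pics/s3.png",cv2.resize(c["color"][150:210,280:370,::-1],(800,533)))
E
```

```text
pos [ 426.  -211.2    7.2] yaw 0.1 t 3.15 w 47.9 -> travel [ 0.019  0.012 -0.391] rot [-0.007  0.019  0.017]
rel z 5 1 [ 425. -239.   17.] [ 425. -239.   17.]
rel z 10 5 [ 420. -240.   19.] [ 429. -179.   22.]
rel z 15 10 [ 416. -237.   23.] [ 435. -172.   27.]
rel z 20 13 [ 416. -240.   28.] [ 435. -171.   32.]
rel z 25 14 [ 417. -240.   33.] [ 437. -174.   36.]
rel z 30 16 [ 416. -239.   37.] [ 431. -171.   42.]
rel z 35 15 [ 415. -241.   42.] [ 432. -171.   47.]
rel z 40 13 [ 414. -240.   47.] [ 431. -173.   52.]
rel z 45 11 [ 415. -241.   52.] [ 432. -167.   57.]
rel z 50 13 [ 409. -242.   58.] [ 429. -165.   62.]
rel z 55 19 [ 411. -248.   62.] [ 432. -152.   67.]
```

View pics/s3.png

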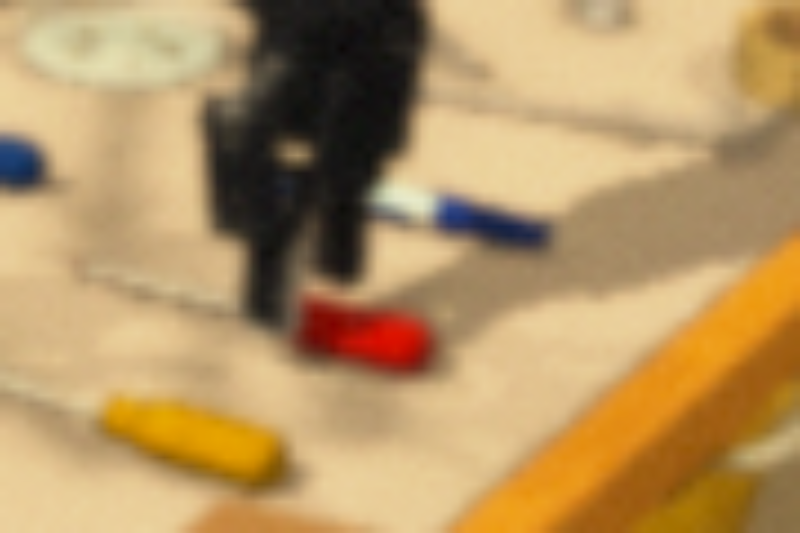

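The near fingertip (265,320) and far one (340,275) straddle the red handle, with the tip still about 17 mm above the bench and no contact force. I'll go lower.

Emit:
play_rows(deltas=[{"travel": [0, 0, 0.15], "rot": [0, 0, 0], "gripper": 48}, {"travel": [0, 0, 0.3], "rot": [0, 0, 0], "gripper": 48}, {"travel": [0, 0, 0.4], "rot": [0, 0, 0], "gripper": 48}])

```text
clock: 3.58
ee_pos: [426.8, -211.5, -2.0]
eef_rot: [[1.0, 0.002, 0.0], [0.002, -1.0, -0.0], [0.0, 0.0, -1.0]]
wrist_force: [0.8, 0.0, 0.3]
width: 0.562
grasp_force: 0.0
```

```bash
python3 - <<'E'
from h import *
go(426.5,-211.5,17,0); c=tips(); s=manip.sense(); print(s["wrist_force"],s["tau"])
E
```

```text
pos [ 426.8 -211.5   -2. ] yaw 0.1 t 3.575 w 48.0 -> travel [-0.012  0.001 -0.762] rot [ 0.001 -0.001  0.017]
rel z 10 3 [ 426. -241.   10.] [ 435. -236.   11.]
rel z 15 10 [ 419. -238.   13.] [ 433. -173.   18.]
rel z 20 13 [ 415. -239.   18.] [ 435. -172.   23.]
rel z 25 16 [ 417. -238.   23.] [ 434. -171.   27.]
rel z 30 12 [ 415. -238.   28.] [ 436. -175.   32.]
rel z 35 14 [ 417. -236.   33.] [ 435. -177.   38.]
rel z 40 15 [ 417. -245.   38.] [ 436. -172.   43.]
rel z 45 11 [ 415. -246.   44.] [ 432. -173.   47.]
rel z 50 9 [ 413. -240.   48.] [ 427. -157.   53.]
rel z 55 20 [ 411. -255.   53.] [ 432. -156.   58.]
[0.41499176 0.00369045 0.47720147] [ 4.07532777e-02 -5.92729640e+01  4.14639981e-01 -1.58568388e+01
  4.89040001e-03  5.23947913e-02  3.78407654e-03]
```

Emit:
play_rows(deltas=[{"travel": [0, 0, 0.06], "rot": [0, 0, 0], "gripper": 35}, {"travel": [0, 0, 0.06], "rot": [0, 0, 0], "gripper": 15}, {"travel": [0, 0, 0.06], "rot": [0, 0, 0], "gripper": 15}, {"travel": [0, 0, 0.06], "rot": [0, 0, 0], "gripper": 15}, {"travel": [0, 0, 0.06], "rot": [0, 0, 0], "gripper": 15}], force=50)

```text
clock: 4.25
ee_pos: [426.8, -211.4, -3.3]
eef_rot: [[1.0, 0.002, 0.0], [0.002, -1.0, 0.0], [0.0, -0.0, -1.0]]
wrist_force: [-0.6, 1.1, 2.5]
width: 0.229
grasp_force: 48.9
```

Emit:
play_rows(deltas=[{"travel": [0, 0, -0.3], "rot": [0, 0, 0], "gripper": 15}, {"travel": [0, 0, -0.8], "rot": [0, 0, 0], "gripper": 15}, {"travel": [0, 0, -1.2], "rot": [0, 0, 0], "gripper": 15}, {"travel": [0, 0, -1.2], "rot": [0, 0, 0], "gripper": 15}])

```text
clock: 4.75
ee_pos: [427.5, -211.8, 27.7]
eef_rot: [[1.0, 0.002, 0.002], [0.002, -1.0, -0.001], [0.002, 0.001, -1.0]]
wrist_force: [0.2, 0.3, -0.9]
width: 0.231
grasp_force: 49.0
```

```bash
python3 - <<'E'
from h import *
go(536,312,110,5.4); c=tips()
cv2.imwrite("pics/s4.png",cv2.resize(c["color"][140:215,270:370,::-1],(800,600)))
for uv in blobs(c,"red"):
    D=depth(c,uv); print(uv.mean(0),len(uv),D.mean(0).round(1),D[:,2].min().round(),D[:,2].max().round(),rect(D[:,:2]))
E
```

```text
pos [ 427.5 -211.8   27.7] yaw 0.1 t 4.75 w 19.8 -> travel [  4.381 -20.943  -3.302] rot [ 0.009 -0.019 -0.884]
rel z 15 9 [ 419. -194.   43.] [ 431. -186.   47.]
rel z 20 5 [ 418. -223.   49.] [ 430. -187.   52.]
rel z 25 13 [ 415. -224.   53.] [ 427. -184.   58.]
rel z 30 13 [ 415. -224.   58.] [ 431. -185.   62.]
rel z 35 9 [ 414. -223.   63.] [ 426. -187.   67.]
rel z 40 14 [ 414. -225.   68.] [ 430. -183.   73.]
rel z 45 8 [ 412. -227.   75.] [ 418. -178.   78.]
rel z 50 16 [ 412. -228.   78.] [ 433. -171.   83.]
rel z 55 22 [ 411. -247.   83.] [ 436. -165.   88.]
[163.94444444  16.44444444] 144 [818.2  23.5 531.7] 487.0 575.0 (array([817.93560791,  23.93803024]), [12.779895782470703, 12.190619468688965], np.float32(-50.732895))
[499.91513437  33.74186704] 1414 [  225.2 -2265.5   338.7] 168.0 536.0 (array([  208.9387207 , -2262.44140625]), [164.26174926757812, 75.21414947509766], np.float32(7.663048))
[174.84  19.16] 25 [820.3 -21.3 522.3] 509.0 542.0 (array([819.00622559, -21.15219879]), [21.651824951171875, 10.791438102722168], np.float32(75.11374))
[405.82608696  74.07246377]
[... 634 characters left out ...]
4559326171875], np.float32(-89.237305))
[399.0625  168.15625] 32 [  688.3 -2157.8  -650.9] -687.0 -591.0 (array([  663.84936523, -2076.25439453]), [249.66897583007812, 38.06923294067383], np.float32(-72.85527))
[321.67567568 178.81081081] 74 [ 394.9 -204.2   45.1] 34.0 54.0 (array([ 396.90420532, -205.93717957]), [47.42537307739258, 21.63496971130371], np.float32(-4.496887))
[238.38461538 194.61538462] 26 [594.9 -21.4   5.1] 1.0 8.0 (array([595.87548828, -22.42376137]), [61.23596954345703, 8.560379981994629], np.float32(-15.966629))
[170.2893617  243.64085106] 1175 [560.3 314.1   9.5] -0.0 23.0 (array([570.26879883, 304.11837769]), [220.1033172607422, 79.17940521240234], np.float32(5.03199))
```

View pics/s4.png

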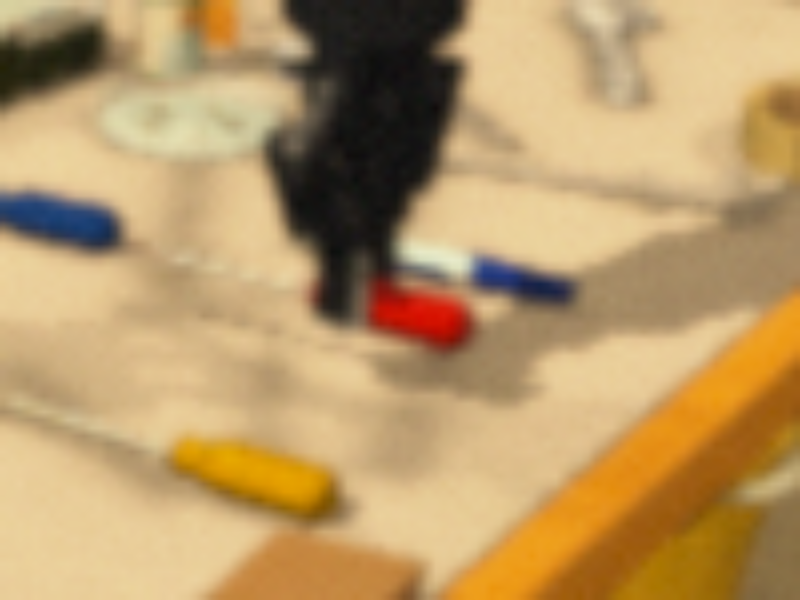

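The red screwdriver is lifted level, gripped near (345,300) in the crop. Now I carry it to the tray.

Emit:
play_rows(deltas=[{"travel": [0.1, -0.6, -0.8], "rot": [0, 0, 0], "gripper": 15}, {"travel": [0.5, -2.2, -1.6], "rot": [0, 0, -0.2], "gripper": 15}, {"travel": [0.9, -4.2, -2.4], "rot": [0, 0, -0.4], "gripper": 15}, {"travel": [1.3, -6.2, -2.8], "rot": [0, 0, -0.6], "gripper": 15}, {"travel": [1.7, -8.2, -2.8], "rot": [0, 0, -0.88], "gripper": 15}], force=70)

```text
clock: 5.42
ee_pos: [469.6, -4.8, 97.2]
eef_rot: [[0.996, 0.094, 0.002], [0.094, -0.996, -0.0], [0.002, 0.0, -1.0]]
wrist_force: [1.4, -1.0, -0.9]
width: 0.219
grasp_force: 68.4
```

Emit:
play_rows(deltas=[{"travel": [0.4, -2, 0], "rot": [0, 0, 0], "gripper": 15}, {"travel": [0.8, -4, 0], "rot": [0, 0, 0], "gripper": 15}, {"travel": [1.2, -6, 0], "rot": [0, 0, 0], "gripper": 15}, {"travel": [1.6, -8, 0], "rot": [0, 0, 0], "gripper": 15}, {"travel": [1.8, -9.5, 0], "rot": [0, 0, 0], "gripper": 15}])

```text
clock: 6.05
ee_pos: [491.1, 236.7, 96.2]
eef_rot: [[0.995, 0.095, -0.0], [0.095, -0.995, 0.0], [-0.0, -0.0, -1.0]]
wrist_force: [0.4, -0.6, 0.5]
width: 0.216
grasp_force: 68.5
```

Emit:
play_rows(deltas=[{"travel": [0.1, -1, 0], "rot": [0, 0, 0], "gripper": 15}, {"travel": [0.1, -1.5, 0], "rot": [0, 0, 0], "gripper": 15}, {"travel": [0.1, -1.5, 0], "rot": [0, 0, 0], "gripper": 15}, {"travel": [0.1, -1.5, 0], "rot": [0, 0, 0], "gripper": 15}])

```text
clock: 6.55
ee_pos: [490.6, 270.2, 96.4]
eef_rot: [[0.996, 0.092, -0.0], [0.092, -0.996, -0.001], [-0.0, 0.001, -1.0]]
wrist_force: [-0.1, -1.4, -0.9]
width: 0.22
grasp_force: 68.5
```

```bash
python3 -c "
from h import *
go(536.5,312,90,5.4)"
```

```text
pos [490.6 270.2  96.4] yaw 5.29 t 6.55 w 18.8 -> travel [ 1.983 -1.496  0.252] rot [ 0.011  0.004 -0.018]
```

Emit:
play_rows(deltas=[{"travel": [1, -0.8, 0], "rot": [0, 0, 0], "gripper": 15}, {"travel": [1.98, -1.5, 0.6], "rot": [0, 0, 0], "gripper": 15}, {"travel": [1.98, -1.5, 1.6], "rot": [0, 0, 0], "gripper": 15}, {"travel": [1.98, -1.5, 2.4], "rot": [0, 0, 0], "gripper": 15}, {"travel": [1.98, -1.5, 2.4], "rot": [0, 0, 0], "gripper": 15}])

```text
clock: 7.18
ee_pos: [535.5, 311.6, 35.1]
eef_rot: [[0.996, 0.092, -0.003], [0.092, -0.996, -0.003], [-0.003, 0.002, -1.0]]
wrist_force: [1.1, -0.5, -0.0]
width: 0.219
grasp_force: 68.5
```

```bash
python3 - <<'E'
from h import *
go(536.5,312,5,5.4)
c=viewer.read_camera("scene"); d=viewer.read_camera("top")
a=cv2.resize(c["color"][190:290,100:260,::-1],(800,500))
cv2.imwrite("pics/s5.png",a)
cv2.imwrite("pics/t5.png",cv2.resize(d["color"][120:250,90:250,::-1],(640,520)))
E
```

```text
pos [535.5 311.6  35.1] yaw 5.29 t 7.175 w 18.7 -> travel [ 0.043 -0.016  1.206] rot [ 0.022  0.027 -0.019]
```

View pics/s5.png

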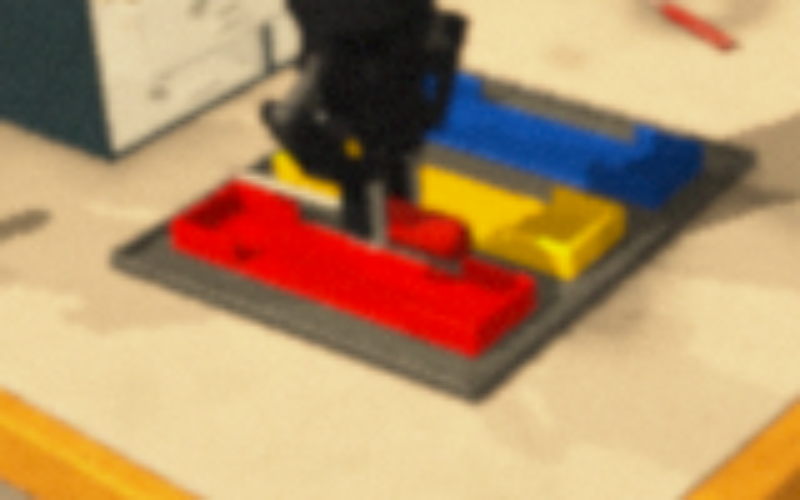

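The red screwdriver hangs above its trough. The handle at (430,230) will drop about 54 px, which puts it inside. I descend to 5.5.

Emit:
play_rows(deltas=[{"travel": [0.04, 0, 0.5], "rot": [0, 0, 0], "gripper": 15}, {"travel": [0.04, 0, 0.9], "rot": [0, 0, 0], "gripper": 15}, {"travel": [0.04, 0, 1.14], "rot": [0, 0, 0], "gripper": 15}, {"travel": [0.04, 0, 1.14], "rot": [0, 0, 0], "gripper": 15}])

```text
clock: 7.78
ee_pos: [536.7, 313.7, 7.4]
eef_rot: [[0.996, 0.094, -0.001], [0.094, -0.996, -0.001], [-0.001, 0.001, -1.0]]
wrist_force: [-0.4, 0.3, -0.2]
width: 0.215
grasp_force: 68.5
```

```bash
python3 - <<'E'
from h import *
go(536.5,312,5,5.4)
print(manip.sense()["wrist_force"])
c=viewer.read_camera("scene")
cv2.imwrite("pics/s6.png",cv2.resize(c["color"][190:290,100:260,::-1],(800,500)))
E
```

```text
pos [536.7 313.7   7.4] yaw 5.39 t 7.775 w 18.4 -> travel [-0.016  0.066  0.095] rot [ 0.006  0.01  -0.002]
[-0.4409059   0.32009096 -0.16836835]
```

View pics/s6.png

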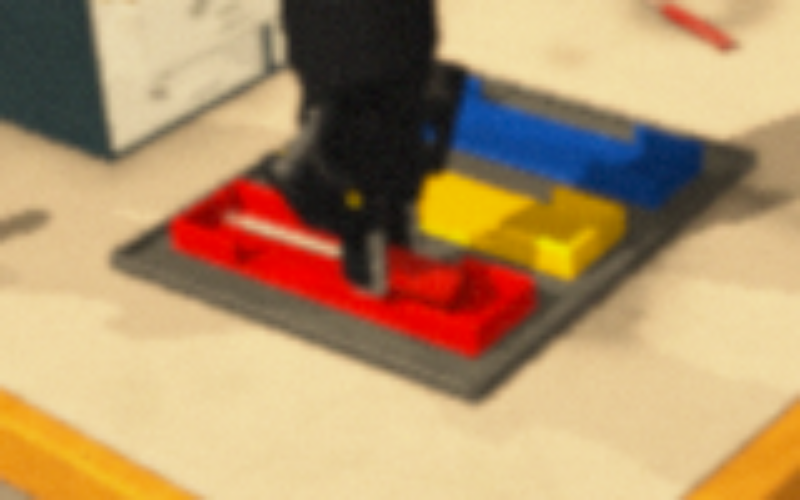

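The shaft lies along the trough (225,215)→(340,250) and the handle (430,280) is between the walls. I lower the last bit, release and rise.

Emit:
play_rows(deltas=[{"travel": [0, 0, 0.08], "rot": [0, 0, 0], "gripper": 15}, {"travel": [0, 0, 0.08], "rot": [0, 0, 0], "gripper": 25}, {"travel": [0, 0, 0.08], "rot": [0, 0, 0], "gripper": 42}, {"travel": [0, 0, 0.08], "rot": [0, 0, 0], "gripper": 42}, {"travel": [0, 0, 0.08], "rot": [0, 0, 0], "gripper": 42}])

```text
clock: 8.45
ee_pos: [537.2, 314.0, 6.1]
eef_rot: [[0.996, 0.094, 0.0], [0.094, -0.996, 0.0], [0.0, -0.0, -1.0]]
wrist_force: [0.5, -0.4, 0.1]
width: 0.488
grasp_force: 0.0
```

Emit:
play_rows(deltas=[{"travel": [0, 0, -0.5], "rot": [0, 0, 0], "gripper": 42}, {"travel": [0, 0, -1.8], "rot": [0, 0, 0], "gripper": 50}, {"travel": [0, 0, -3.2], "rot": [0, 0, 0], "gripper": 50}, {"travel": [-0.4, 1.5, -3.6], "rot": [0, 0, 0], "gripper": 50}, {"travel": [-0.8, 3.5, -3.6], "rot": [0, 0, 0.4], "gripper": 50}])

```text
clock: 9.07
ee_pos: [526.1, 225.8, 98.2]
eef_rot: [[0.999, 0.054, 0.003], [0.054, -0.999, 0.002], [0.003, -0.002, -1.0]]
wrist_force: [0.4, -0.3, -0.7]
width: 0.584
grasp_force: 0.0
```

```bash
python3 - <<'E'
from h import *
go(430,-101.8,90,-2.7)
E
```

```text
pos [526.1 225.8  98.2] yaw 3.08 t 9.075 w 49.9 -> travel [-4.544 12.88   0.287] rot [-0.021 -0.03   0.963]
```

Emit:
play_rows(deltas=[{"travel": [-0.8, 2.2, 0], "rot": [0, 0, 0.2], "gripper": 50}, {"travel": [-1.6, 4.4, 0], "rot": [0, 0, 0.4], "gripper": 50}, {"travel": [-2.4, 6.6, 0], "rot": [0, 0, 0.6], "gripper": 50}, {"travel": [-3.1, 8.8, 0], "rot": [0, 0, 0.8], "gripper": 50}, {"travel": [-3.8, 10.8, 0], "rot": [0, 0, 0.95], "gripper": 50}])

```text
clock: 9.7
ee_pos: [444.4, -51.6, 97.1]
eef_rot: [[0.999, -0.049, 0.002], [-0.049, -0.999, -0.0], [0.002, 0.0, -1.0]]
wrist_force: [0.8, -0.1, 0.0]
width: 0.584
grasp_force: 0.0
```

Emit:
play_rows(deltas=[{"travel": [-0.2, 0.6, 0], "rot": [0, 0, 0], "gripper": 50}, {"travel": [-0.2, 0.6, 0.5], "rot": [0, 0, 0], "gripper": 50}, {"travel": [-0.2, 0.6, 1], "rot": [0, 0, 0], "gripper": 50}, {"travel": [-0.2, 0.6, 1], "rot": [0, 0, 0], "gripper": 50}, {"travel": [-0.2, 0.6, 1], "rot": [0, 0, 0], "gripper": 50}])

```text
clock: 10.32
ee_pos: [439.1, -63.4, 70.8]
eef_rot: [[0.999, -0.046, -0.001], [-0.046, -0.999, 0.0], [-0.001, -0.0, -1.0]]
wrist_force: [-0.6, 0.2, 0.3]
width: 0.588
grasp_force: 0.0
```

```bash
python3 - <<'E'
from h import *
go(430,-101.8,40,-2.7)
c=viewer.read_camera("top"); d=viewer.read_camera("scene")
for n,c in(("top",c),("scene",d)): print(n); report(c,60)
E
```

```text
pos [439.1 -63.4  70.8] yaw -2.62 t 10.325 w 50.2 -> travel [-0.292  1.551  1.231] rot [-0.002  0.007  0.014]
top
red 1614 px [138. 193.] z 10.0 | plane m [561.6 313.7] a 5.1 rect [565.6 315.2] [204.  57.] 5.2 | depth rect [564.3 316.7] [200.  59.] 5.3 top z 29.2
red 90 px [272. 180.] z 7.7 | plane m [598.2 -24.5] a -16.7 rect [597.6 -24.2] [66.  9.] -17.9 | depth rect [598.4 -24.2] [66.  9.] -17.9 top z 10.7
yellow 1120 px [ 74. 177.] z 1.1 | plane m [606.6 477.8] a 0.1 rect [626.9 477.6] [605.  13.] 0.0 | depth rect [629.3 483.3] [613.  17.] -0.1 top z 3.9
yellow 507 px [495. 129.] z 25.9 | plane m [ 732.  -595.2] a -60.2 rect [ 730.  -594.8] [97. 39.] -59.0 | depth rect [ 712.1 -563.5] [148.  39.] -58.9 top z 28.2
yellow 1701 px [169. 190.] z 9.0 | plane m [571.6 234.7] a 5.5 rect [573.1 235.5] [204.  57.] 5.4 | depth rect [572.1 236.8] [202.  57.] 5.5 top z 22.5
yellow 149 px [330. 167.] z 5.1 | plane m [ 631.1 -171.5] a 5.6 rect [ 633.2 -171.2] [66. 17.] 5.5 | depth rect [ 634.8 -172.2] [67. 17.] 6.3 top z 8.2
yellow 1205 px [126. 297.] z 1.0 | plane m [307.9 329.9] a -89.8 rect
[... 1847 characters left out ...]
36.9] a 3.9 rect [571.7 233.4] [223.  79.] 4.6 | depth rect [577.8 222.7] [221.  83.] 5.3 top z 20.3
yellow 863 px [105. 275.] z -1.3 | plane m [599.4 496.4] a -0.1 rect [653.1 494.9] [684.  16.] -0.0 | depth rect [671.2 484.2] [698.  16.] 0.1 top z 0.7
yellow 89 px [264. 271.] z -0.8 | plane m [294.9 275.3] a 87.4 rect [293.4 275.4] [68. 19.] 89.0 | depth rect [303.3 261.4] [67. 19.] 89.5 top z 0.7
yellow 70 px [244. 289.] z -0.6 | plane m [293.3 353.2] a 75.6 rect [293.1 351.9] [43. 17.] 85.1 | depth rect [302.5 339.9] [43. 17.] 89.1 top z 1.1
blue 754 px [206. 217.] z 7.7 | plane m [573.8 158.1] a 4.6 rect [579.3 153.9] [213.  72.] 5.5 | depth rect [575.  152.9] [201.  61.] 5.4 top z 20.3
```

Emit:
play_rows(deltas=[{"travel": [-0.29, 1.55, 0], "rot": [0, 0, 0], "gripper": 50}, {"travel": [-0.29, 1.55, 0.8], "rot": [0, 0, 0], "gripper": 50}, {"travel": [-0.29, 1.55, 1.6], "rot": [0, 0, 0], "gripper": 50}, {"travel": [-0.29, 1.55, 1.6], "rot": [0, 0, 0], "gripper": 50}, {"travel": [-0.29, 1.55, 1.6], "rot": [0, 0, 0], "gripper": 50}])

```text
clock: 11.05
ee_pos: [430.3, -102.6, 31.6]
eef_rot: [[0.999, -0.047, 0.001], [-0.047, -0.999, -0.0], [0.001, 0.0, -1.0]]
wrist_force: [0.2, 1.3, 0.8]
width: 0.584
grasp_force: 0.0
```

```bash
python3 - <<'E'
from h import *
go(430,-101.8,-5,-2.7); c=tips()
E
```

```text
pos [ 430.3 -102.6   31.6] yaw -2.7 t 11.05 w 49.9 -> travel [-0.013 -0.033  1.466] rot [ 0.001 -0.006 -0.   ]
rel z 10 5 [ 422. -130.   44.] [ 432. -125.   46.]
rel z 15 10 [ 420. -130.   47.] [436. -63.  52.]
rel z 20 12 [ 420. -131.   52.] [437. -61.  56.]
rel z 25 17 [ 419. -131.   57.] [435. -61.  61.]
rel z 30 13 [ 418. -129.   63.] [437. -62.  66.]
rel z 35 16 [ 419. -130.   67.] [436. -61.  72.]
rel z 40 18 [ 417. -133.   72.] [435. -58.  77.]
rel z 45 10 [ 420. -133.   77.] [436. -58.  82.]
rel z 50 12 [ 416. -130.   82.] [436. -62.  87.]
rel z 55 30 [ 414. -154.   87.] [438. -45.  92.]
```

Same finger geometry as before. I descend to about -5 and close.

Emit:
play_rows(deltas=[{"travel": [0, -0.03, 0.6], "rot": [0, 0, 0], "gripper": 48}, {"travel": [0, -0.03, 1.1], "rot": [0, 0, 0], "gripper": 48}, {"travel": [0, -0.03, 1.45], "rot": [0, 0, 0], "gripper": 48}, {"travel": [0, -0.03, 1.45], "rot": [0, 0, 0], "gripper": 48}, {"travel": [0, -0.03, 1.45], "rot": [0, 0, 0], "gripper": 40}])

```text
clock: 11.72
ee_pos: [430.0, -102.0, -5.0]
eef_rot: [[0.999, -0.047, 0.0], [-0.047, -0.999, -0.0], [0.0, 0.0, -1.0]]
wrist_force: [0.8, -0.1, 0.0]
width: 0.468
grasp_force: 0.0
```

Emit:
play_rows(deltas=[{"travel": [0, 0, 0], "rot": [0, 0, 0], "gripper": 30}, {"travel": [0, 0, 0], "rot": [0, 0, 0], "gripper": 15}, {"travel": [0, 0, 0], "rot": [0, 0, 0], "gripper": 15}, {"travel": [0, 0, 0], "rot": [0, 0, 0], "gripper": 15}], force=70)

```text
clock: 12.22
ee_pos: [430.3, -101.9, -4.7]
eef_rot: [[0.999, -0.047, 0.001], [-0.047, -0.999, -0.0], [0.001, -0.0, -1.0]]
wrist_force: [-0.5, 1.5, 6.1]
width: 0.214
grasp_force: 68.2
```

Emit:
play_rows(deltas=[{"travel": [0, 0, -0.3], "rot": [0, 0, 0], "gripper": 15}, {"travel": [0, 0, -1], "rot": [0, 0, 0], "gripper": 15}, {"travel": [0, 0, -2], "rot": [0, 0, 0], "gripper": 15}, {"travel": [0, 0, -3], "rot": [0, 0, 0], "gripper": 15}, {"travel": [0, 0, -3.8], "rot": [0, 0, 0], "gripper": 15}])

```text
clock: 12.85
ee_pos: [429.9, -102.1, 91.2]
eef_rot: [[0.999, -0.048, 0.001], [-0.048, -0.999, -0.0], [0.001, 0.0, -1.0]]
wrist_force: [0.2, -0.1, -0.7]
width: 0.215
grasp_force: 68.6
```

```bash
python3 - <<'E'
from h import *
go(542.6,232.2,95,5.4); c=viewer.read_camera("scene")
for uv in blobs(c,"yellow"):
    D=depth(c,uv)
    if D[:,2].min()>30 and len(uv)<200: print(uv.mean(0),D.mean(0).round(),np.percentile(D[:,2],[5,95]).round())
cv2.imwrite("pics/s7.png",cv2.resize(c["color"][110:230,220:380,::-1],(640,480)))
E
```

```text
pos [ 429.9 -102.1   91.2] yaw -2.72 t 12.85 w 18.3 -> travel [  3.867 -13.569  -0.15 ] rot [ 0.002 -0.007 -1.354]
[139.5         12.38888889] [821. 110. 546.] [524. 573.]
[153.4125  19.8   ] [821.  62. 524.] [490. 571.]
[404.33333333  87.57142857] [  514. -1387.   119.] [ 60. 241.]
[354.01369863 112.09589041] [ 570. -856.   94.] [ 78. 103.]
[389.18055556 115.68055556] [ 407. -848.  105.] [ 93. 115.]
[305.5        171.20754717] [397. -94. 109.] [100. 116.]
```

View pics/s7.png

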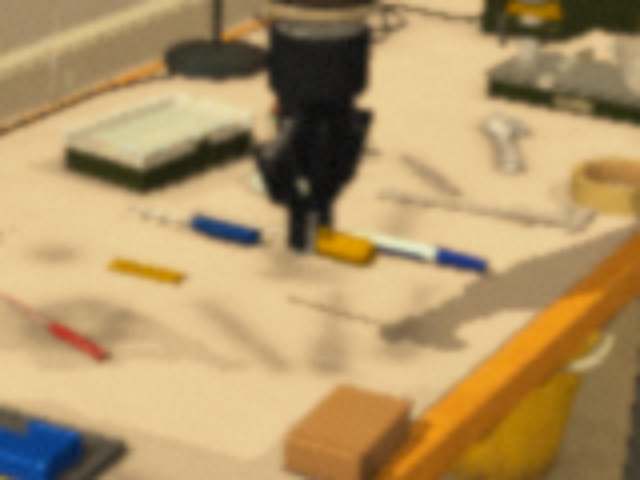

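The yellow screwdriver is held level at (345,245) in the crop. Carrying it to the tray.

Emit:
play_rows(deltas=[{"travel": [0.4, -1.3, 0], "rot": [0, 0, -0.3], "gripper": 15}, {"travel": [1, -3.4, 0], "rot": [0, 0, -0.6], "gripper": 15}, {"travel": [1.6, -5.5, 0], "rot": [0, 0, -0.9], "gripper": 15}, {"travel": [2.2, -7.6, 0], "rot": [0, 0, -1.2], "gripper": 15}, {"travel": [2.8, -9.7, 0], "rot": [0, 0, -1.35], "gripper": 15}])

```text
clock: 13.52
ee_pos: [511.6, 138.4, 89.8]
eef_rot: [[0.996, 0.094, 0.0], [0.094, -0.996, -0.0], [-0.0, 0.0, -1.0]]
wrist_force: [0.7, -0.2, -0.1]
width: 0.217
grasp_force: 68.6
```

Emit:
play_rows(deltas=[{"travel": [0.2, -1.8, 0], "rot": [0, 0, 0], "gripper": 15}, {"travel": [0.4, -3.2, 0], "rot": [0, 0, 0], "gripper": 15}, {"travel": [0.5, -3.9, 0], "rot": [0, 0, 0], "gripper": 15}, {"travel": [0.5, -3.9, 0], "rot": [0, 0, 0], "gripper": 15}, {"travel": [0.5, -3.9, 0], "rot": [0, 0, 0], "gripper": 15}])

```text
clock: 14.15
ee_pos: [514.7, 232.9, 89.6]
eef_rot: [[0.996, 0.092, -0.0], [0.092, -0.996, -0.001], [-0.0, 0.001, -1.0]]
wrist_force: [-0.1, -0.2, -0.9]
width: 0.211
grasp_force: 68.6
```

```bash
python3 - <<'E'
from h import *
go(542.6,232.2,30,5.4)
E
```

```text
pos [514.7 232.9  89.6] yaw 5.27 t 14.15 w 18.0 -> travel [1.108 0.127 2.384] rot [ 0.014  0.005 -0.022]
```

Emit:
play_rows(deltas=[{"travel": [0.6, 0.06, 0.5], "rot": [0, 0, 0], "gripper": 15}, {"travel": [1.1, 0.13, 1.2], "rot": [0, 0, 0], "gripper": 15}, {"travel": [1.1, 0.13, 2], "rot": [0, 0, 0], "gripper": 15}, {"travel": [1.1, 0.13, 2.8], "rot": [0, 0, 0], "gripper": 15}, {"travel": [1.1, 0.13, 2.8], "rot": [0, 0, 0], "gripper": 15}])

```text
clock: 14.78
ee_pos: [542.0, 232.4, 17.8]
eef_rot: [[0.996, 0.092, -0.003], [0.092, -0.996, -0.002], [-0.003, 0.002, -1.0]]
wrist_force: [-0.3, -0.5, -0.7]
width: 0.216
grasp_force: 68.6
```

```bash
python3 - <<'E'
from h import *
go(542.6,232.2,4,5.4); print(manip.sense()["wrist_force"])
c=viewer.read_camera("scene")
cv2.imwrite("pics/s8.png",cv2.resize(c["color"][180:280,110:270,::-1],(800,500)))
E
```

```text
pos [542.  232.4  17.8] yaw 5.28 t 14.775 w 18.4 -> travel [0.026 0.01  0.551] rot [ 0.018  0.029 -0.02 ]
[-0.25310215 -0.51772807 -0.69167739]
```

View pics/s8.png

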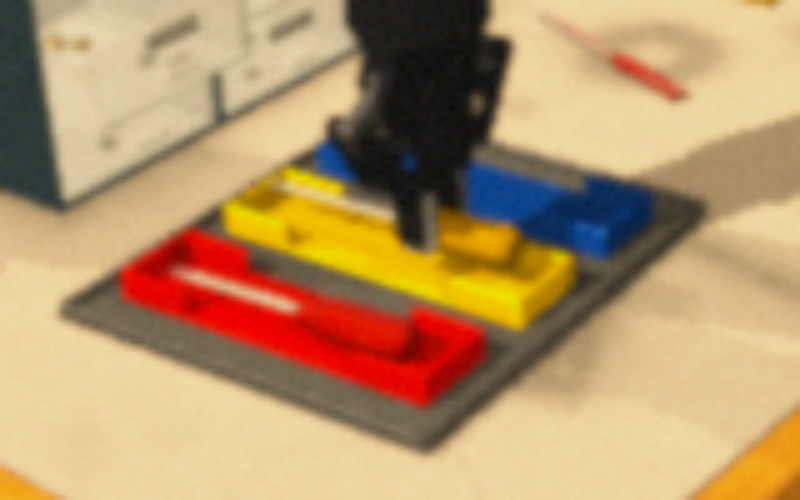

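The red screwdriver lies flat in its trough (300,300). The yellow one is above its trough, handle at (470,235). Final lowering and release next.

Emit:
play_rows(deltas=[{"travel": [0, 0, 0.3], "rot": [0, 0, 0], "gripper": 15}, {"travel": [0, 0, 0.52], "rot": [0, 0, 0], "gripper": 15}, {"travel": [0, 0, 0.52], "rot": [0, 0, 0], "gripper": 15}])

```text
clock: 15.2
ee_pos: [542.1, 234.4, 6.6]
eef_rot: [[0.996, 0.094, -0.0], [0.094, -0.996, -0.0], [-0.0, 0.0, -1.0]]
wrist_force: [-0.6, 0.3, -0.7]
width: 0.213
grasp_force: 68.6
```

Emit:
play_rows(deltas=[{"travel": [0, 0, 0.1], "rot": [0, 0, 0], "gripper": 15}, {"travel": [0, 0, 0.1], "rot": [0, 0, 0], "gripper": 22}, {"travel": [0, 0, 0.1], "rot": [0, 0, 0], "gripper": 42}, {"travel": [0, 0, 0.1], "rot": [0, 0, 0], "gripper": 42}, {"travel": [0, 0, 0.1], "rot": [0, 0, 0], "gripper": 42}])

```text
clock: 15.82
ee_pos: [542.4, 234.5, 4.4]
eef_rot: [[0.996, 0.094, 0.0], [0.094, -0.996, 0.0], [0.0, -0.0, -1.0]]
wrist_force: [-0.8, 0.4, 0.9]
width: 0.491
grasp_force: 0.0
```

Emit:
play_rows(deltas=[{"travel": [0, 0, -0.5], "rot": [0, 0, 0], "gripper": 42}, {"travel": [0, 0, -1.8], "rot": [0, 0, 0], "gripper": 50}, {"travel": [0, 0, -3.2], "rot": [0, 0, 0], "gripper": 50}, {"travel": [0, 1.5, -4], "rot": [0, 0, 0], "gripper": 50}, {"travel": [0.2, 3.5, -4], "rot": [0, 0, 0.3], "gripper": 50}])

```text
clock: 16.45
ee_pos: [556.7, 149.0, 107.3]
eef_rot: [[0.998, 0.065, 0.004], [0.065, -0.998, 0.002], [0.004, -0.002, -1.0]]
wrist_force: [0.5, -1.0, -1.3]
width: 0.587
grasp_force: 0.0
```

```bash
python3 - <<'E'
from h import *
go(629,-276.5,100,1.8)
E
```

```text
pos [556.7 149.  107.3] yaw 3.73 t 16.45 w 50.1 -> travel [ 1.778 17.173  0.265] rot [-0.02  -0.042  0.322]
```

Emit:
play_rows(deltas=[{"travel": [0.2, 2.2, 0], "rot": [0, 0, 0.1], "gripper": 50}, {"travel": [0.4, 4.4, 0], "rot": [0, 0, 0.2], "gripper": 50}, {"travel": [0.7, 6.6, 0], "rot": [0, 0, 0.3], "gripper": 50}, {"travel": [0.9, 8.8, 0], "rot": [0, 0, 0.3], "gripper": 50}, {"travel": [1.1, 11, 0], "rot": [0, 0, 0.3], "gripper": 50}])

```text
clock: 17.08
ee_pos: [600.5, -126.6, 105.4]
eef_rot: [[1.0, 0.031, 0.001], [0.031, -1.0, 0.0], [0.001, -0.0, -1.0]]
wrist_force: [1.7, 0.9, 0.7]
width: 0.585
grasp_force: 0.0
```

Emit:
play_rows(deltas=[{"travel": [0.2, 2.1, 0], "rot": [0, 0, 0], "gripper": 50}, {"travel": [0.5, 4.1, 0], "rot": [0, 0, 0], "gripper": 50}, {"travel": [0.7, 5.9, 0.8], "rot": [0, 0, 0], "gripper": 50}, {"travel": [0.7, 5.9, 1.4], "rot": [0, 0, 0], "gripper": 50}, {"travel": [0.7, 5.9, 1.4], "rot": [0, 0, 0], "gripper": 50}])

```text
clock: 17.7
ee_pos: [621.3, -270.8, 68.4]
eef_rot: [[1.0, 0.031, -0.002], [0.031, -1.0, 0.002], [-0.002, -0.002, -1.0]]
wrist_force: [0.5, 0.7, 0.6]
width: 0.583
grasp_force: 0.0
```

Emit:
play_rows(deltas=[{"travel": [0, 0, 0], "rot": [0, 0, 0], "gripper": 50}, {"travel": [0, 0, 0], "rot": [0, 0, 0], "gripper": 50}])

```text
clock: 17.95
ee_pos: [623.0, -270.6, 70.4]
eef_rot: [[0.999, 0.033, 0.001], [0.033, -0.999, -0.0], [0.001, 0.0, -1.0]]
wrist_force: [1.0, 0.9, -0.6]
width: 0.585
grasp_force: 0.0
```

```bash
python3 - <<'E'
from h import *
go(629,-276.5,32,1.8)
report(viewer.read_camera("scene"),35)
E
```

```text
pos [ 623.  -270.6   70.4] yaw 1.88 t 17.95 w 50.0 -> travel [0.23  0.244 1.538] rot [ 0.001 -0.014  0.013]
red 1127 px [171. 244.] z 9.4 | plane m [555.6 316. ] a 4.7 rect [564.1 312.1] [220.  75.] 5.3 | depth rect [570.1 303.7] [221.  80.] 5.1 top z 26.9
yellow 144 px [375. 159.] z 15.0 | plane m [ 349.4 -562.5] a 32.7 rect [ 355.5 -577.6] [116.  90.] -71.4 | depth rect [ 351.  -572.4] [93. 79.] 36.4 top z 24.1
yellow 62 px [256. 177.] z 2.2 | plane m [ 618.4 -153.9] a 4.2 rect [ 619.1 -153.8] [69. 26.] 6.0 | depth rect [ 632.7 -178. ] [71. 34.] 3.4 top z 4.6
yellow 463 px [351. 218.] z -672.0 | plane m [233.  -75.2] a -85.6 rect [229.1 -88.7] [196.  57.] -88.7 | depth rect [ 557.  -814.8] [1526.  174.] -72.1 top z -567.0
yellow 1012 px [190. 230.] z 9.3 | plane m [563.9 236.8] a 4.4 rect [571.3 233.4] [222.  79.] 4.6 | depth rect [578.9 221.5] [221.  85.] 4.7 top z 26.7
yellow 792 px [104. 275.] z -1.3 | plane m [602.9 496.6] a -0.1 rect [656.9 494.9] [688.  16.] -0.0 | depth rect [674.4 484.8] [703.  15.] 0.1 top z 0.8
yellow 55 px [263. 272.] z -0.6 | plane m [295.3 276.4] a 87.1 rect [293.7 276.3] [58. 18.] 89.8 | depth rect [303.9 263.8] [60. 18.] 88.0 top z 0.8
yellow 36 px [241. 291.] z -0.9 | plane m [295.2 359.6] a 86.0 rect [297.9 359. ] [20. 19.] -54.6 | depth rect [302.1 346.9] [26. 16.] 87.9 top z 0.7
yellow 48 px [199. 328.] z -2.1 | plane m [294.9 496.1] a -42.6 rect [296.4 494.8] [27. 15.] -43.2 | depth rect [306.5 484.8] [24. 15.] -43.2 top z 0.1
blue 41 px [277. 167.] z 13.9 | plane m [ 611.2 -275.2] a -5.1 rect [ 610.9 -276. ] [57. 27.] 1.2 | depth rect [ 611.4 -271.6] [54. 14.] 5.4 top z 18.3
blue 752 px [206. 217.] z 7.7 | plane m [573.8 158. ] a 4.5 rect [579.3 153.4] [213.  71.] 5.3 | depth rect [574.3 155.4] [202.  55.] 5.3 top z 20.0
```

Emit:
play_rows(deltas=[{"travel": [0.23, 0.24, 0], "rot": [0, 0, 0], "gripper": 50}, {"travel": [0.23, 0.24, 0.8], "rot": [0, 0, 0], "gripper": 50}, {"travel": [0.23, 0.24, 1.6], "rot": [0, 0, 0], "gripper": 50}, {"travel": [0.23, 0.24, 1.6], "rot": [0, 0, 0], "gripper": 50}, {"travel": [0.23, 0.24, 1.6], "rot": [0, 0, 0], "gripper": 50}])

```text
clock: 18.62
ee_pos: [628.0, -277.5, 28.9]
eef_rot: [[1.0, 0.031, -0.001], [0.031, -1.0, 0.0], [-0.001, -0.0, -1.0]]
wrist_force: [0.0, 0.4, 0.8]
width: 0.586
grasp_force: 0.0
```

```bash
python3 - <<'E'
from h import *
go(629,-276.5,-5,1.8); c=tips()
cv2.imwrite("pics/s9.png",cv2.resize(c["color"][130:190,240:330,::-1],(750,500)))
E
```

```text
pos [ 628.  -277.5   28.9] yaw 1.78 t 18.625 w 50.1 -> travel [ 0.044 -0.037  1.357] rot [-0.003  0.006 -0.003]
rel z -25 10 [ 602. -273.    4.] [ 644. -263.    8.]
rel z -20 8 [ 609. -275.    9.] [ 625. -266.   14.]
rel z -15 5 [ 607. -273.   15.] [ 627. -268.   18.]
rel z -10 4 [ 609. -275.   19.] [ 628. -268.   21.]
rel z 10 3 [ 623. -308.   42.] [ 633. -300.   44.]
rel z 15 7 [ 619. -308.   45.] [ 634. -246.   49.]
rel z 20 9 [ 617. -304.   50.] [ 630. -237.   54.]
rel z 25 9 [ 618. -306.   54.] [ 635. -239.   58.]
rel z 30 12 [ 617. -308.   60.] [ 637. -236.   63.]
rel z 35 11 [ 618. -304.   64.] [ 635. -239.   68.]
rel z 40 11 [ 617. -308.   69.] [ 637. -239.   74.]
rel z 45 13 [ 616. -316.   74.] [ 628. -234.   79.]
rel z 50 15 [ 611. -314.   79.] [ 634. -239.   84.]
rel z 55 28 [ 611. -324.   84.] [ 636. -218.   89.]
```

View pics/s9.png

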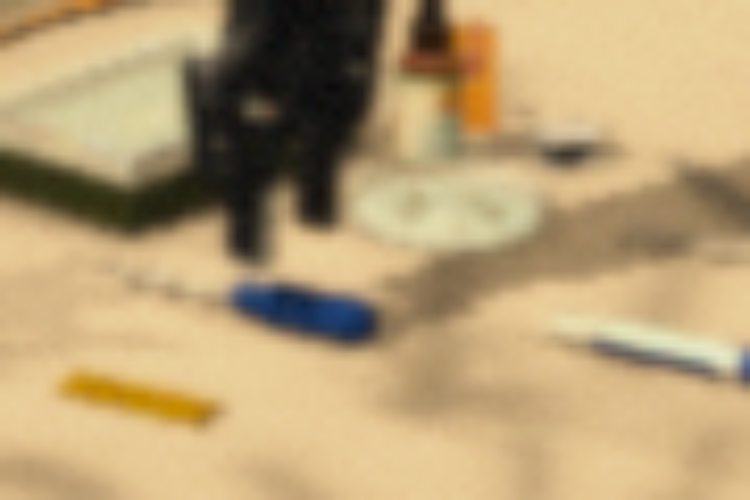

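The gripper straddles the blue handle from above: tips at (248,255) and (320,220), handle at (305,310). I descend, grip and lift.

Emit:
play_rows(deltas=[{"travel": [0.03, -0.02, 0.6], "rot": [0, 0, 0], "gripper": 48}, {"travel": [0.03, -0.02, 1.1], "rot": [0, 0, 0], "gripper": 48}, {"travel": [0.03, -0.02, 1.35], "rot": [0, 0, 0], "gripper": 48}, {"travel": [0.03, -0.02, 1.35], "rot": [0, 0, 0], "gripper": 48}, {"travel": [0.03, -0.02, 1.35], "rot": [0, 0, 0], "gripper": 40}])

```text
clock: 19.3
ee_pos: [629.1, -277.2, -4.2]
eef_rot: [[1.0, 0.031, 0.0], [0.031, -1.0, -0.0], [0.0, 0.0, -1.0]]
wrist_force: [0.5, -1.3, 0.1]
width: 0.473
grasp_force: 0.0
```

Emit:
play_rows(deltas=[{"travel": [0, 0, 0], "rot": [0, 0, 0], "gripper": 30}, {"travel": [0, 0, 0], "rot": [0, 0, 0], "gripper": 15}, {"travel": [0, 0, 0], "rot": [0, 0, 0], "gripper": 15}, {"travel": [0, 0, 0], "rot": [0, 0, 0], "gripper": 15}])

```text
clock: 19.8
ee_pos: [629.3, -277.2, -3.7]
eef_rot: [[1.0, 0.031, 0.001], [0.031, -1.0, -0.0], [0.001, 0.0, -1.0]]
wrist_force: [-1.4, 1.4, 5.7]
width: 0.223
grasp_force: 68.4
```

Emit:
play_rows(deltas=[{"travel": [0, 0, -0.3], "rot": [0, 0, 0], "gripper": 15}, {"travel": [0, 0, -1], "rot": [0, 0, 0], "gripper": 15}, {"travel": [0, 0, -2], "rot": [0, 0, 0], "gripper": 15}, {"travel": [0, 0, -3], "rot": [0, 0, 0], "gripper": 15}, {"travel": [0, 0, -3.8], "rot": [0, 0, 0], "gripper": 15}])

```text
clock: 20.42
ee_pos: [629.3, -277.3, 92.8]
eef_rot: [[1.0, 0.031, 0.002], [0.031, -1.0, -0.001], [0.002, 0.001, -1.0]]
wrist_force: [-0.4, 0.3, -0.7]
width: 0.225
grasp_force: 68.6
```

```bash
python3 - <<'E'
from h import *
go(556,152.7,95,5.4); c=viewer.read_camera("scene")
for uv in blobs(c,"blue",15):
    D=depth(c,uv)
    if 60<D[:,2].mean()<150: print(uv.mean(0),len(uv),D.mean(0).round(),np.percentile(D[:,2],[5,95]).round(),rect(D[:,:2]))
cv2.imwrite("pics/s10.png",cv2.resize(c["color"][100:190,230:350,::-1],(640,480)))
E
```

```text
pos [ 629.3 -277.3   92.8] yaw 1.78 t 20.425 w 19.2 -> travel [ -2.398 -17.283  -0.103] rot [ 0.007 -0.014 -0.604]
[279.5     142.90625] 32 [ 599. -269.  108.] [102. 115.] (array([ 600.95336914, -268.69775391]), [31.120067596435547, 10.720044136047363], np.float32(-1.3028488))
```

View pics/s10.png

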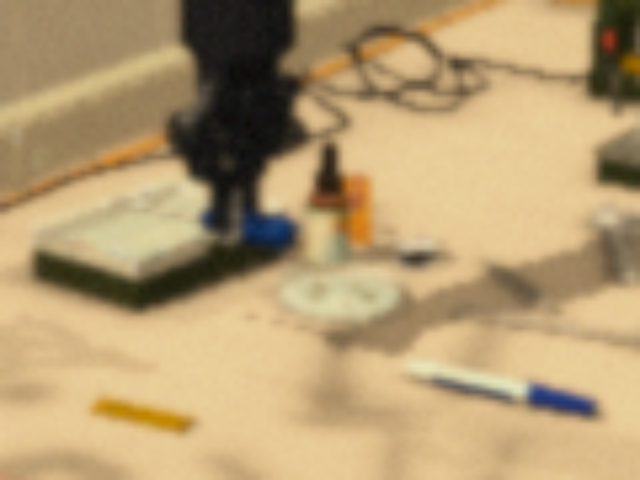

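The blue screwdriver is held level at (265,230) in the crop. Carrying it to the tray.

Emit:
play_rows(deltas=[{"travel": [-0.2, -1.3, 0], "rot": [0, 0, -0.1], "gripper": 15}, {"travel": [-0.5, -3.4, 0], "rot": [0, 0, -0.3], "gripper": 15}, {"travel": [-0.8, -5.5, 0], "rot": [0, 0, -0.5], "gripper": 15}, {"travel": [-1.1, -7.6, 0], "rot": [0, 0, -0.6], "gripper": 15}, {"travel": [-1.4, -9.7, 0], "rot": [0, 0, -0.6], "gripper": 15}])

```text
clock: 21.1
ee_pos: [585.9, -34.2, 90.7]
eef_rot: [[0.996, 0.094, 0.0], [0.094, -0.996, 0.0], [0.0, -0.0, -1.0]]
wrist_force: [0.5, -0.2, -0.8]
width: 0.224
grasp_force: 68.7
```

Emit:
play_rows(deltas=[{"travel": [-0.4, -2, 0], "rot": [0, 0, 0], "gripper": 15}, {"travel": [-0.8, -4, 0], "rot": [0, 0, 0], "gripper": 15}, {"travel": [-1.2, -6, 0], "rot": [0, 0, 0], "gripper": 15}, {"travel": [-1.5, -7.4, 0], "rot": [0, 0, 0], "gripper": 15}, {"travel": [-1.5, -7.4, 0], "rot": [0, 0, 0], "gripper": 15}])

```text
clock: 21.72
ee_pos: [530.4, 148.7, 90.7]
eef_rot: [[0.995, 0.099, -0.0], [0.099, -0.995, 0.002], [-0.0, -0.002, -1.0]]
wrist_force: [-0.2, -1.3, -0.6]
width: 0.225
grasp_force: 68.7
```

Emit:
play_rows(deltas=[{"travel": [0, 0, 0], "rot": [0, 0, 0], "gripper": 15}, {"travel": [0, 0, 0], "rot": [0, 0, 0], "gripper": 15}])

```text
clock: 21.98
ee_pos: [532.1, 143.3, 90.5]
eef_rot: [[0.996, 0.092, 0.0], [0.092, -0.996, -0.001], [0.0, 0.001, -1.0]]
wrist_force: [0.4, -0.2, -1.4]
width: 0.225
grasp_force: 68.7
```

```bash
python3 - <<'E'
from h import *
go(556,152.7,18,5.4)
E
```

```text
pos [532.1 143.3  90.5] yaw 5.25 t 21.975 w 19.3 -> travel [ 0.986 -0.29   2.9  ] rot [ 0.007 -0.    -0.025]
```

Emit:
play_rows(deltas=[{"travel": [0.5, -0.15, 0.5], "rot": [0, 0, 0], "gripper": 15}, {"travel": [0.98, -0.28, 1.3], "rot": [0, 0, 0], "gripper": 15}, {"travel": [0.98, -0.28, 2.1], "rot": [0, 0, 0], "gripper": 15}, {"travel": [0.98, -0.28, 2.8], "rot": [0, 0, 0], "gripper": 15}, {"travel": [0.98, -0.28, 2.8], "rot": [0, 0, 0], "gripper": 15}])

```text
clock: 22.6
ee_pos: [554.5, 153.5, 18.7]
eef_rot: [[0.996, 0.093, -0.003], [0.093, -0.996, -0.001], [-0.003, 0.001, -1.0]]
wrist_force: [-0.3, 0.8, -0.3]
width: 0.223
grasp_force: 68.7
```

Emit:
play_rows(deltas=[{"travel": [0, 0, 0], "rot": [0, 0, 0], "gripper": 15}, {"travel": [0, 0, 0], "rot": [0, 0, 0], "gripper": 15}])

```text
clock: 22.85
ee_pos: [556.0, 154.3, 21.3]
eef_rot: [[0.996, 0.094, 0.001], [0.094, -0.996, 0.0], [0.001, -0.0, -1.0]]
wrist_force: [0.4, -1.1, -0.1]
width: 0.227
grasp_force: 68.7
```

```bash
python3 - <<'E'
from h import *
go(556,152.7,5,5.4); print(manip.sense()["wrist_force"])
c=viewer.read_camera("scene")
cv2.imwrite("pics/s11.png",cv2.resize(c["color"][170:270,120:280,::-1],(800,500)))
E
```

```text
pos [556.  154.3  21.3] yaw 5.37 t 22.85 w 19.3 -> travel [-0.007  0.065  0.654] rot [-0.003 -0.013 -0.004]
[ 0.42068979 -1.10825453 -0.1233256 ]
```

View pics/s11.png

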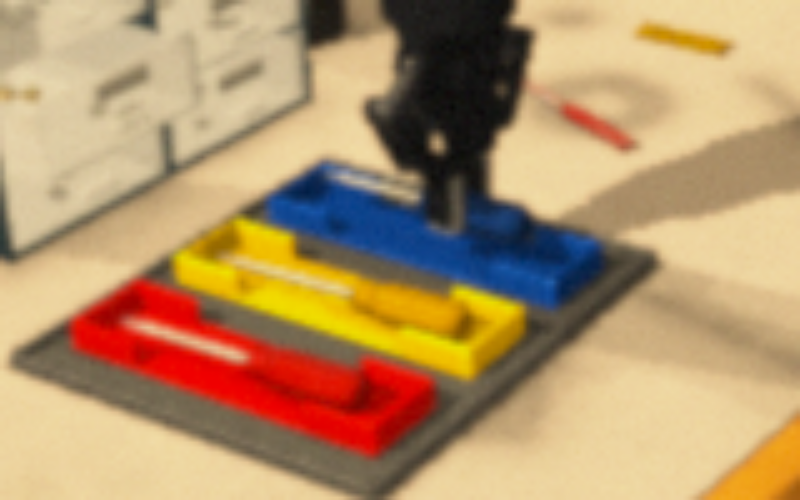

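Yellow (350,295) and red (245,355) both lie in their troughs, and blue is above its own. Lowering and releasing blue.

Emit:
play_rows(deltas=[{"travel": [0, 0.03, 0.4], "rot": [0, 0, 0], "gripper": 15}, {"travel": [0, 0.03, 0.66], "rot": [0, 0, 0], "gripper": 15}, {"travel": [0, 0.03, 0.66], "rot": [0, 0, 0], "gripper": 15}, {"travel": [0, 0.03, 0.66], "rot": [0, 0, 0], "gripper": 15}])

```text
clock: 23.4
ee_pos: [555.4, 153.2, 4.1]
eef_rot: [[0.996, 0.094, -0.0], [0.094, -0.996, -0.0], [-0.0, 0.0, -1.0]]
wrist_force: [-2.4, -1.1, 8.1]
width: 0.223
grasp_force: 69.5
```

Emit:
play_rows(deltas=[{"travel": [0, 0, 0], "rot": [0, 0, 0], "gripper": 22}, {"travel": [0, 0, 0], "rot": [0, 0, 0], "gripper": 42}, {"travel": [0, 0, 0], "rot": [0, 0, 0], "gripper": 42}, {"travel": [0, 0, 0], "rot": [0, 0, 0], "gripper": 42}])

```text
clock: 23.9
ee_pos: [555.4, 153.4, 3.9]
eef_rot: [[0.996, 0.094, -0.0], [0.094, -0.996, -0.0], [-0.0, 0.0, -1.0]]
wrist_force: [-0.8, -0.2, 0.2]
width: 0.492
grasp_force: 0.0
```

Emit:
play_rows(deltas=[{"travel": [0, 0, -0.5], "rot": [0, 0, 0], "gripper": 42}, {"travel": [0, 0, -1.8], "rot": [0, 0, 0], "gripper": 50}, {"travel": [0, 0, -3.5], "rot": [0, 0, 0], "gripper": 50}, {"travel": [-0.5, 1.5, -5], "rot": [0, 0, 0], "gripper": 50}, {"travel": [-1, 3.5, -6], "rot": [0, 0, 0], "gripper": 50}])

```text
clock: 24.52
ee_pos: [539.3, 64.4, 156.9]
eef_rot: [[0.995, 0.097, 0.003], [0.097, -0.995, 0.001], [0.003, -0.001, -1.0]]
wrist_force: [1.4, -1.2, -0.5]
width: 0.584
grasp_force: 0.0
```

Emit:
play_rows(deltas=[{"travel": [-0.5, 2, 0], "rot": [0, 0, 0], "gripper": 50}, {"travel": [-1, 4, 0], "rot": [0, 0, 0], "gripper": 50}, {"travel": [-1.5, 6, 0], "rot": [0, 0, 0], "gripper": 50}, {"travel": [-1.5, 6, 0], "rot": [0, 0, 0], "gripper": 50}, {"travel": [-1.5, 6, 0], "rot": [0, 0, 0], "gripper": 50}])

```text
clock: 25.15
ee_pos: [515.7, -88.5, 154.7]
eef_rot: [[0.996, 0.094, 0.001], [0.094, -0.996, 0.0], [0.001, -0.0, -1.0]]
wrist_force: [0.3, -0.0, -0.5]
width: 0.585
grasp_force: 0.0
```

```bash
python3 - <<'E'
from h import *
go(400,0,150,0)
c=viewer.read_camera("scene"); d=viewer.read_camera("top")
a=cv2.resize(c["color"][150:290,90:330,::-1],(600,350)); b=cv2.resize(d["color"][130:240,110:230,::-1],(270,248))
im=np.zeros((598,600,3),np.uint8); im[:350]=a; im[350:,:270]=b
b=cv2.resize(d["color"][110:270,240:420,::-1],(279,248)); im[350:,300:579]=b
cv2.imwrite("pics/f.png",im)
E
```

```text
pos [515.7 -88.5 154.7] yaw 5.37 t 25.15 w 50.0 -> travel [-4.276 -3.956  0.186] rot [-0.004 -0.009  0.894]
```

View pics/f.png

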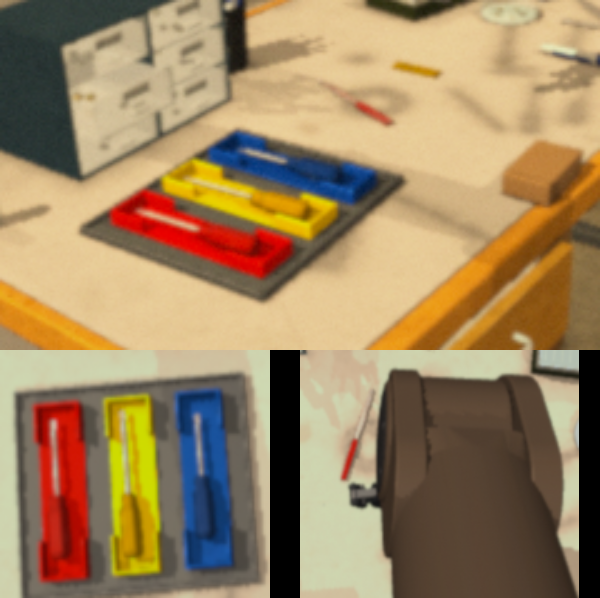

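The final view shows all three screwdrivers flat in the troughs of their colour: red (60,490), yellow (130,490), blue (202,490). The file and plate are where they were, and nothing is touching the robot. Handing in.

```bash
python3 -c "
from plant import job
print(job.job_done())"
```

```text
the job is handed in; nothing more can be done
None
```

All three screwdrivers are lying flat in the troughs matching their handle colours, the file, marker and plate were not touched, and the job was handed in at about 25 s; no verdict came back.

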